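# Start the service test on an appliance control panel

### The arm

A 6-joint arm with a two-finger parallel gripper is mounted at the origin on the work surface. World frame = base frame: x ahead of the robot, y to its left, z up, the work surface at z = 0. Lengths are in m, angles in rad, forces in N, time in s.
With the tool pointing down it reaches from about 0.375 to 0.9 m from the base axis. Payload 3.1 kg.
Tool frame: the origin (TCP) lies midway between the tips of the shut fingers; the grasp point (between the pads) lies 19 mm behind it; z points along the fingers, x is the direction in which the jaws open and shut, and the axes are right-handed (so a half turn about z gives the same grasp; the last joint's range is limited). The gripper opens to 85 mm and grips with 20 to 120 N. Pads are 22 mm wide; open, the fingers measure 114 mm over their backs; the gripper's body (76 mm by 85 mm) begins 54 mm behind the grasp point. The pads swing forward as they close: fully open they stand 13 mm farther back than shut.
Start: joints at [0.946, 0.527, 1.433, -0, 1.181, -0.178], TCP at [0.27, 0.564, 0.231] pointing down, gripper open.
Joint ranges: [-3.08, 3.08], [-0.75, 2.2], [0.22, 2.44], [-1.43, 4.57], [0, 2.65], [-2.85, 2.85]. Speed limits (rad/s): [2.79, 2.79, 3.14, 3.14, 3.14, 3.14].

### API

Orientations are given as a unit quaternion [w, x, y, z].
In Python, from plant import robot gives the robot as it stands. Calls block until the motion is done:
- robot.move_to(position, orientation): joint-space move of the TCP to a pose.
- robot.move_l(position, v=0.15, ori=None, stop_force=None): straight line of the TCP; ori=None keeps the orientation; v is the mean speed in m/s. With stop_force (N) it stops when the force on the tool has changed by that much, and returns True; else False.
- robot.move_j(angles): joint-space move.
- robot.gripper_to(opening): finger opening in m; the grip force is fixed at half the most; returns when the fingers have stopped.
- robot.dwell(seconds).
- robot.inverse_kinematics(position, orientation): joint angles nearest the present ones, or None.
- robot.get_obs(): the state.
- robot.camera(name): name is "scene" or "top" or "wrist"; returns (picture, depth): 400x640x3 uint8, red, green, blue; 400x640 float32, m along the optical axis (not along the pixel's ray), 0 where there is no reading.
- robot.camera_model(name): a dict with "K" (3x3 intrinsics, pixels), "cam_to_world" (4x4, takes a point from camera to world coordinates); the wrist camera has in their place "mount" (4x4, takes a point from camera to tool coordinates, whose origin is the TCP and whose axes are the tool frame's). Camera axes: x right, y down, z forward; pixel columns grow to the right and rows downward; lengths in m; the calibration is good to about 2 mm. A picture is of the moment at which its call begins: read the wrist's pose just before it. camera_model takes no time and is no camera call.
A pose or a line that the arm cannot do raises robot.IKError and nothing moves.
- robot.finish_job(): hands the job in, once; it reports no verdict.
Trained networks look in the newest picture that a camera, given by its name, has taken for a name from the list of things; names that differ only in an ending like _2 or _b are one class to them, and where a whole thing is asked for, a point or a joint stands for the part that bears it (a point fixed in the world has none). Each returns a list of dicts, best first, with "conf" (0 to 1); they miss things now and then, are a little off and sometimes report something else, mostly with a low value. They report only what shows in the picture. A call takes as long as a camera call.
- robot.silhouettes(camera, query): "pixels" (400x640 bool, what is visible of it) and "at" ([column, row] in pixels, amid what is visible of it).
- robot.tip_of(camera, query): "at" ([column, row] in pixels: a listed point, or the origin of a listed thing).
The state is a dict: "t": time; "joints": joint angles; "qvel": joint speeds; "effort": joint torques, N m; "tool_pos": TCP position; "tcp_rot": TCP orientation; "contact_force": force on the tool from outside, world axes, zero at the start; "torque": the same for the moment, N m; "gripper_width": finger opening in m.
Only numpy, scipy, OpenCV 4.12 (cv2) and the standard library are available. Lean on these libraries where they do the work, as an engineer would, in place of code of your own. Each camera call takes 0.05 s, during which the arm holds its last target. There are 200 camera calls.

### The job

Start the service test of the control panel on the repair bench, pressing with the fingertips only: first switch the blue power unit on by pushing the red half of its rocker fully down, then push the yellow key fully in, then the blue key fully in, and last push the green start key fully in and keep it held: finish while your fingers are still holding it down. Do not press the red key, do not press any key before its turn, and leave every loose thing on the bench where it stands, without lifting or shoving it.

Things in the scene. Friction and masses are not known exactly. Their poses are not given: they have to be found in the camera images.
- rocker (a joint): Master rocker switch on top of the power unit: a V-shaped rocker 64 mm long, 30 mm wide, with one red half and one grey half. Value in rad (starts between 0 and 0.04): 0 = off (grey half level, red half sticking up at 17 degrees), 0.30 = on (red half level, grey half sticking up). Push the red half down; about 3 N at the press point; it stays where it is left (friction).
- rocker_press (a point): Point on the top face of the red half of the rocker, 21 mm from the pivot line and 11 mm from the red half's outer end. It moves with the rocker: about 76 mm above the bench when off, 70 mm when on.
- unit: Bench power unit, fixed: a blue box 160 mm (its x) by 120 mm (its y) by 60 mm high with the rocker in the middle of its top. Origin at the centre of its underside, on the bench. Its x axis runs along the rocker from the grey half to the red half; the pivot line runs along y over the origin, 70 mm above the bench.
- panel: Appliance control panel lying face up on the bench, fixed: a white slab 110 mm (its x) by 360 mm (its y) by 45 mm high; origin at the centre of its underside. Four round keys stand in a row along y, 60 mm apart, at x = -15 mm and y = -145, -85, -25 and 35 mm; which colour stands in which place varies. A dark display (raised 3 mm) lies behind the row (+x) and a fixed aluminium dial, 60 mm across, 61 mm high above the bench, at y = 135 mm.
- yellow (a joint): Yellow option key of the control panel: a round yellow cap 30 mm in diameter in a black collar (40 mm across). Push it straight down; it needs about 4 N and stays where it is left (no spring, locks in by friction). Value = how far it is pressed in m: 0 = fully out, 0.007 = fully in against its stop.
- yellow_top (a point): Centre of the top face of the yellow cap (moves down with it). 67 mm above the bench when out, 60 mm when fully in; the collar around it ends at 55 mm and the panel's face at 45 mm.
- blue (a joint): Blue option key of the control panel: a round blue cap 30 mm in diameter in a black collar (40 mm across). Push it straight down; it needs about 4 N and stays where it is left (no spring, locks in by friction). Value = how far it is pressed in m: 0 = fully out, 0.007 = fully in against its stop.
- blue_top (a point): Centre of the top face of the blue cap (moves down with it). 67 mm above the bench when out, 60 mm when fully in; the collar around it ends at 55 mm and the panel's face at 45 mm.
- red (a joint): Red option key of the control panel: a round red cap 30 mm in diameter in a black collar (40 mm across). Push it straight down; it needs about 4 N and stays where it is left (no spring, locks in by friction). Value = how far it is pressed in m: 0 = fully out, 0.007 = fully in against its stop.
- red_top (a point): Centre of the top face of the red cap (moves down with it). 67 mm above the bench when out, 60 mm when fully in; the collar around it ends at 55 mm and the panel's face at 45 mm.
- green (a joint): Green start key of the control panel: a round green cap 38 mm in diameter in a black collar (48 mm across), sprung: about 1.5 N starts it moving, 6 N pushes it fully in, and it comes back out when let go. Value = how far it is pressed in m: 0 = out, 0.007 = fully in against its stop.
- green_top (a point): Centre of the top face of the green cap (moves down with it). 67 mm above the bench when out, 60 mm when fully in; the collar around it ends at 55 mm and the panel's face at 45 mm.
- green_base: The green start key with its collar; origin on the key's axis at the panel's face, 45 mm above the bench; z up.
- screwdriver: Loose screwdriver with an orange handle, about 190 mm long, lying on the bench along its x axis (handle to -x), in front of the panel; origin under its middle, on the bench.
- mug: Loose blue ceramic mug, 76 mm across, 90 mm high, origin at its underside; handle to its +y.
- tape: Loose roll of yellow tape lying flat, 80 mm across, 24 mm high, behind the power unit; origin at its underside.
- pump: Loose grey drain pump, 72 mm across, 60 mm high, with a short black spout along its +x; behind the panel; origin at its underside.
- meter: Loose red multimeter lying flat, 160 mm (its x) by 80 by 36 mm, behind the panel; origin at its underside.
- jar: Loose amber jar with a steel lid, 60 mm across, 85 mm high, beside the power unit; origin at its underside.
- carton: Loose cardboard carton of spares, 100 x 90 x 60 mm high, left of the panel; origin at its underside.

How it is judged:
By the outcome, as a careful person would: the job done as asked, in the order asked, and still so for the second after the job is handed in, while the arm keeps its last pose, push and grip.
It also fails if it takes over 45 s, if anything falls off the work surface, if the arm or the gripper's body presses on something with over 40 N, if the wrist force passes 120 N, or if a joint passes its speed limit or range.

## Working session

There is one attempt and no reset: what is moved stays moved. The work goes in short steps, each a Python script; the robot and the scene stay as the last script left them, time stands still between calls to the robot, and variables do not carry over. Pictures are saved under pics/ and viewed, about 8 in all and at most 12, crops included, and the job is handed in when it is done.

```bash
mkdir -p pics; cat > h.py <<'E'
import numpy as np, cv2
from plant import robot
def cam(name):
    o=robot.get_obs(); im,d=robot.camera(name); m=robot.camera_model(name)
    if 'mount' in m:
        q=np.array(o['tcp_rot']); w,v=q[0],q[1:]
        from scipy.spatial.transform import Rotation as R
        T=np.eye(4);T[:3,:3]=R.from_quat([*q[1:],q[0]]).as_matrix();T[:3,3]=o['tool_pos'];C=T@m['mount']
    else: C=np.array(m['cam_to_world'])
    return im,d,np.array(m['K']),C
def depthpt(d,K,C,u,v):
    z=np.median([x for x in d[int(v)-1:int(v)+2,int(u)-1:int(u)+2].ravel() if x>0] or [0])
    return (C@np.r_[np.linalg.inv(K)@[u,v,1]*z,1])[:3]
def planept(K,C,u,v,h):
    r=C[:3,:3]@np.linalg.inv(K)@[u,v,1]; return C[:3,3]+r*(h-C[2,3])/r[2]
def save(im,n): cv2.imwrite('pics/'+n+'.png',im[:,:,::-1])
E
python3 - <<'E'
from h import *
np.set_printoptions(precision=4,suppress=True)
print(robot.get_obs())
for c in ['top','scene']:
    im,d,K,C=cam(c); save(im,c+'0'); print(c,C[:3])
    for q,h in [('rocker_press',.076),('unit',0),('panel',0),('yellow_top',.067),('blue_top',.067),('red_top',.067),('green_top',.067),('mug',0),('jar',0),('carton',0),('pump',0),('meter',0),('tape',0),('screwdriver',0)]:
        for t in robot.tip_of(c,q)[:1]:
            u,v=t['at']; print(q,round(t['conf'],2),np.round([u,v]),planept(K,C,u,v,h),depthpt(d,K,C,u,v))
E
```

```text
{'t': 0.0, 'joints': array([ 0.9455,  0.5285,  1.4339, -0.    ,  1.1814, -0.1785]), 'qvel': array([ 0.    , -0.0003, -0.    , -0.0017,  0.0006, -0.0007]), 'effort': array([  0.0012, -44.2358, -17.8026,  -0.0003,   0.0083,  -0.    ]), 'tool_pos': array([0.2696, 0.5631, 0.2303]), 'tcp_rot': array([ 0.0004,  0.8462,  0.5329, -0.001 ]), 'contact_force': array([ 0.4028,  0.4611, -0.0507]), 'torque': array([-0.0654, -0.0584, -0.0032]), 'gripper_width': 0.08524671426033763}
top [[ 0.0229 -0.9899  0.1396  0.3475]
 [-0.9997 -0.0235 -0.0026 -0.0223]
 [ 0.0059 -0.1395 -0.9902  1.5135]]
rocker_press 0.53 [290. 167.] [0.6474 0.0796 0.076 ] [0.651  0.0808 0.059 ]
unit 0.73 [405. 218.] [ 0.501  -0.3007  0.    ] [ 0.4938 -0.2877  0.0707]
panel 0.95 [267. 202.] [0.5428 0.157  0.    ] [0.5363 0.151  0.0507]
yellow_top 0.38 [291. 205.] [0.526  0.0733 0.067 ] [0.5263 0.0735 0.0647]
blue_top 0.71 [240. 233.] [0.4356 0.2308 0.067 ] [0.4389 0.2404 0.0125]
red_top 0.44 [270. 204.] [0.5283 0.1399 0.067 ] [0.5284 0.14   0.0663]
green_top 0.58 [308. 207.] [0.5213 0.018  0.067 ] [0.5215 0.0181 0.0649]
mug 0.91 
[... 765 characters left out ...]
[377. 167.] [0.5433 0.1753 0.    ] [0.5639 0.147  0.0466]
yellow_top 0.68 [387. 207.] [0.6779 0.0608 0.067 ] [0.6724 0.0696 0.0506]
blue_top 0.57 [382. 145.] [0.5278 0.2011 0.067 ] [0.5279 0.2009 0.0673]
red_top 0.49 [368. 161.] [0.5415 0.1298 0.067 ] [0.5401 0.1316 0.0639]
green_top 0.59 [332. 177.] [0.5132 0.0237 0.067 ] [0.5132 0.0237 0.067 ]
mug 0.93 [408. 115.] [0.4698 0.3928 0.    ] [0.489  0.3624 0.0377]
jar 0.67 [195. 284.] [ 0.4839 -0.4128  0.    ] [ 0.5094 -0.416   0.0515]
carton 0.63 [449. 133.] [0.6035 0.4282 0.    ] [0.6258 0.3797 0.0578]
pump 0.81 [387. 208.] [0.6556 0.0954 0.    ] [0.6725 0.0687 0.0502]
screwdriver 0.86 [365. 134.] [0.4314 0.2403 0.    ] [0.4443 0.2246 0.0235]
```

```bash
python3 - <<'E'
import cv2
a=cv2.imread('pics/top0.png')[120:280,150:450]; b=cv2.imread('pics/scene0.png')[80:320,150:500]
a=cv2.resize(a,(750,400),interpolation=2); cv2.imwrite('pics/a.png',a)
cv2.imwrite('pics/b.png',cv2.resize(b,None,fx=2,fy=2))
E
```

```text
(no output)
```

View pics/a.png

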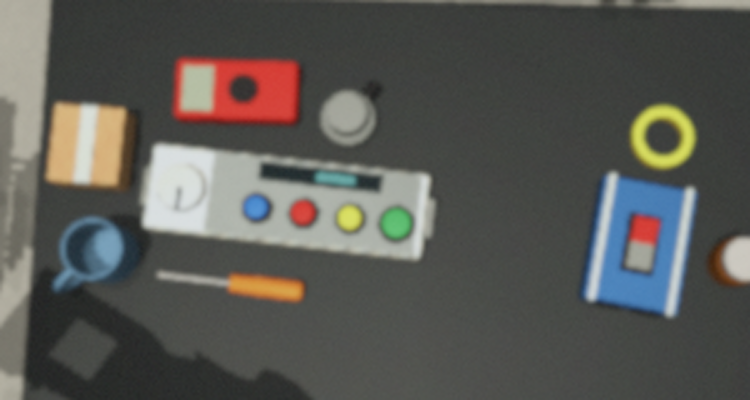

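View pics/b.png

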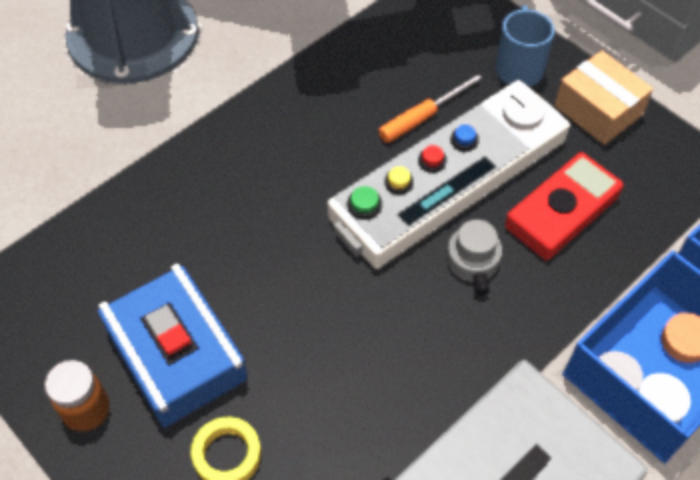

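The row order is green, yellow, red, blue, going from the right end of the panel to the left. Top-view pixels are about (308,209), (290,207), (271,205) and (253,203). The rocker's red half faces away from the robot at about (408,212). Next I'll shut the fingers and look from close by.

```bash
cat >> h.py <<'E'
np.set_printoptions(precision=4,suppress=True)
def blob(im,K,C,d,col,h,near,rad=0.05):
    """colour blob nearest the expected world point -> world centre by plane height and by depth"""
    hsv=cv2.cvtColor(im,cv2.COLOR_RGB2HSV); H=hsv[...,0].astype(int); c={'red':0,'yellow':29,'green':65,'blue':108}[col]
    dh=np.minimum(abs(H-c),180-abs(H-c)); m=((dh<10)&(hsv[...,1]>110)&(hsv[...,2]>60)).astype(np.uint8)
    m=cv2.morphologyEx(m,cv2.MORPH_OPEN,np.ones((3,3)))
    n,_,st,ce=cv2.connectedComponentsWithStats(m); best=None
    for i in range(1,n):
        p=planept(K,C,*ce[i],h); e=np.hypot(*(p-near)[:2]) if near is not None else 0
        if st[i,4]>25 and e<rad and (best is None or st[i,4]>best[0]): best=(st[i,4],ce[i],p,depthpt(d,K,C,*ce[i]))
    return best
E
python3 - <<'E'
from h import *
q=[0,1,0,0]
robot.gripper_to(0)
p=robot.get_obs()['tool_pos']; robot.move_l([p[0],p[1],.26])
robot.move_to([0.47,0.08,.26],q)
im,d,K,C=cam('wrist'); save(im,'w1')
o=robot.get_obs(); print(o['t'],o['tool_pos'],o['joints'],o['gripper_width'],C)
for c,n in [('green',(.52,.018)),('yellow',(.527,.076)),('red',(.533,.137)),('blue',(.54,.197))]:
    print(c,blob(im,K,C,d,c,.067,np.r_[n,.067]))
it,dt,Kt,Ct=cam('top')
for c,n in [('green',(.52,.018)),('yellow',(.527,.076)),('red',(.533,.137)),('blue',(.54,.197)),('red',(.523,-.296))]:
    print(c,blob(it,Kt,Ct,dt,c,.067 if n[1]>0 else .076,np.r_[n,.067]))
robot.move_to([0.42,-0.29,.26],q)
im,d,K,C=cam('wrist'); save(im,'w2'); o=robot.get_obs(); print(o['t'],o['tool_pos'],blob(im,K,C,d,'red',.076,np.r_[.52,-.296,0]),
 [(t['conf'],t['at'],planept(K,C,*t['at'],.076)) for t in robot.tip_of('wrist','rocker_press')[:2]],
 [(t['conf'],t['at'],planept(K,C,*t['at'],0)) for t in robot.tip_of('wrist','unit')[:2]])
a=np.vstack([cv2.imread('pics/w%d.png'%i)[:,:] for i in (1,2)]); cv2.imwrite('pics/w12.png',cv2.resize(a,(480,600)))
E
```

```text
4.55 [0.47   0.0808 0.26  ] [-0.0648  0.2898  1.7574  0.0002  1.0944 -0.0664] -7.278076465464847e-05 [[ 1.      0.002   0.0016  0.4695]
 [ 0.0024 -0.9541 -0.2996  0.1566]
 [ 0.0009  0.2996 -0.9541  0.4025]
 [ 0.      0.      0.      1.    ]]
green (np.int32(824), array([363.6371, 224.0194]), array([0.5148, 0.0218, 0.067 ]), array([0.5148, 0.0217, 0.0666]))
yellow (np.int32(657), array([370.5723, 175.0989]), array([0.5201, 0.0798, 0.067 ]), array([0.5201, 0.0798, 0.067 ]))
red (np.int32(728), array([378.5234, 120.3091]), array([0.5257, 0.1385, 0.067 ]), array([0.5257, 0.1385, 0.0672]))
blue (np.int32(839), array([387.0226,  58.8987]), array([0.531 , 0.1975, 0.067 ]), array([0.5309, 0.1975, 0.0673]))
green (np.int32(112), array([307.8125, 209.0268]), array([0.5155, 0.0185, 0.067 ]), array([0.5153, 0.0184, 0.0686]))
yellow None
red None
blue None
red (np.int32(109), array([407.2202, 211.2294]), array([ 0.5148, -0.2947,  0.076 ]), array([ 0.5148, -0.2947,  0.0759]))
6.0417 [ 0.4204 -0.2887  0.26  ] (np.int32(914), array([410.4333, 181.3446]), array([ 0.5123, -0.2944,  0.076 ]), array([ 0.5129, -0.2949,  0.0741])) [(0.86, [409.9, 182.4], array([ 0.5119, -0.2956,  0.076 ]))] [(0.8, [381.8, 164.5], array([ 0.4945, -0.2907,  0.    ]))]
```

View pics/w12.png

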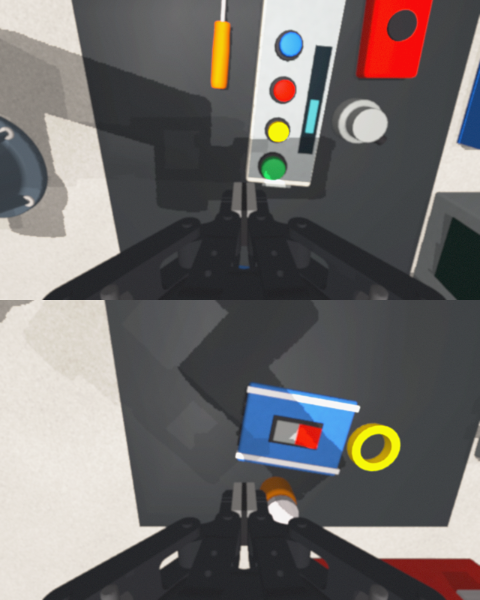

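The wrist view shows the four keys, with green nearest the gripper, and the rocker's red half at about (410,181) in the full picture. Depth, top and wrist estimates agree to about 3 mm. I'll press the rocker first.

```bash
cat >> h.py <<'E'
def press(x,y,z0,zmin,f):
    robot.move_l([x,y,z0],v=.12); b=robot.get_obs()['contact_force'][2]
    s=robot.move_l([x,y,zmin],v=.025,stop_force=f); robot.dwell(.2); o=robot.get_obs()
    print('press',s,o['t'],o['tool_pos'],o['contact_force']-[0,0,b]); return s
E
python3 - <<'E'
from h import *
q=[0,1,0,0]
robot.move_to([.516,-.295,.14],q)
press(.516,-.295,.095,.064,15)
robot.move_l([.516,-.295,.14]); robot.move_l([0.42,-0.29,.26],v=.25)
im,d,K,C=cam('wrist'); save(im[100:300,250:500],'w3'); cv2.imwrite('pics/w3.png',cv2.resize(cv2.imread('pics/w3.png'),(750,600)))
c=np.array([.497,-.292]); a=np.array([.99,-.13])
for s in (-28,-21,-14,-7,0,7,14,21,28):
    p=np.r_[c+a*s/1000,.072,1]; i=K@(np.linalg.inv(C)@p)[:3]; u,v=i[:2]/i[2]; print(s,np.round([u,v]),depthpt(d,K,C,u,v))
print(blob(im,K,C,d,'red',.07,np.r_[.515,-.296,0]),robot.get_obs()['t'])
E
```

```text
press True 8.4917 [ 0.5169 -0.2953  0.0701] [-0.5522  0.4292  4.9813]
-28 [371. 174.] [ 0.4683 -0.2869  0.0786]
-21 [377. 175.] [ 0.4753 -0.288   0.0774]
-14 [383. 176.] [ 0.4825 -0.2894  0.0752]
-7 [390. 177.] [ 0.4899 -0.2909  0.0728]
0 [396. 178.] [ 0.4972 -0.2922  0.0711]
7 [402. 178.] [ 0.5045 -0.2934  0.0698]
14 [409. 179.] [ 0.5114 -0.2943  0.0702]
21 [415. 180.] [ 0.5185 -0.2953  0.0698]
28 [421. 181.] [ 0.5252 -0.296   0.0705]
(np.int32(901), array([410.505 , 179.9478]), array([ 0.5137, -0.2951,  0.07  ]), array([ 0.5134, -0.2949,  0.071 ])) 9.925
```

View pics/w3.png

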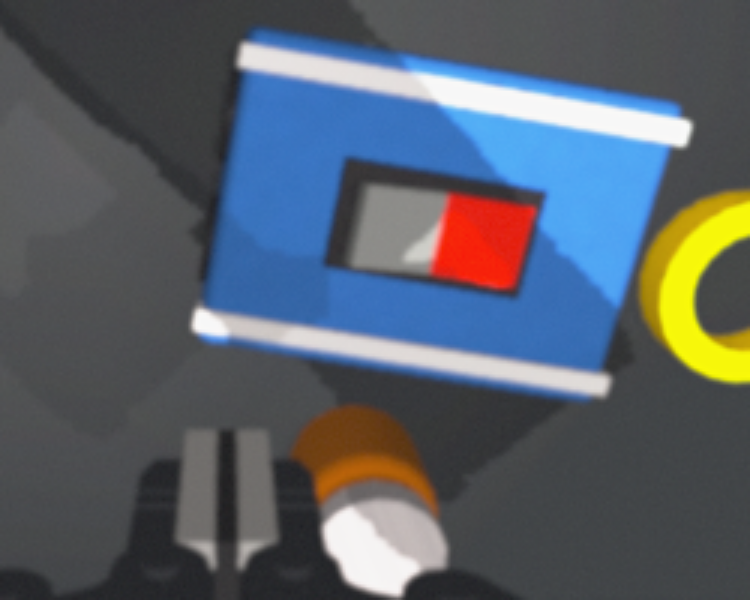

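The rocker is on: the red half is level at 70 mm over its whole length and the grey half is up. Now yellow, then blue, with a check after each.

```bash
python3 - <<'E'
from h import *
robot.move_to([.52,.0785,.15],[0,1,0,0])
press(.52,.0785,.085,.055,15)
robot.move_l([.52,.0785,.13])
robot.move_l([.531,.197,.13],v=.2)
press(.531,.197,.085,.055,15)
robot.move_l([.531,.197,.15]); robot.move_l([.47,.08,.26],v=.25)
im,d,K,C=cam('wrist'); save(im[20:260,250:490],'w4'); cv2.imwrite('pics/w4.png',cv2.resize(cv2.imread('pics/w4.png'),(600,600)))
for c,n in [('green',(.515,.021)),('yellow',(.52,.079)),('red',(.526,.1385)),('blue',(.531,.197))]:
    print(c,blob(im,K,C,d,c,.067,np.r_[n,.067],.03))
print(robot.get_obs()['t'])
E
```

```text
press True 13.2417 [0.5199 0.0786 0.0599] [-0.8892 -0.6504  6.6649]
press True 16.2833 [0.5309 0.197  0.0599] [-1.1447 -0.4198  6.2636]
green (np.int32(826), array([364.7712, 224.023 ]), array([0.5148, 0.0219, 0.067 ]), array([0.5148, 0.0219, 0.0669]))
yellow (np.int32(626), array([371.2764, 174.3435]), array([0.5196, 0.0806, 0.067 ]), array([0.5207, 0.079 , 0.06  ]))
red (np.int32(733), array([379.543 , 120.1146]), array([0.5256, 0.1384, 0.067 ]), array([0.5257, 0.1384, 0.0665]))
blue (np.int32(795), array([387.1723,  58.9975]), array([0.53  , 0.1969, 0.067 ]), array([0.5312, 0.1977, 0.0605]))
17.925
```

View pics/w4.png

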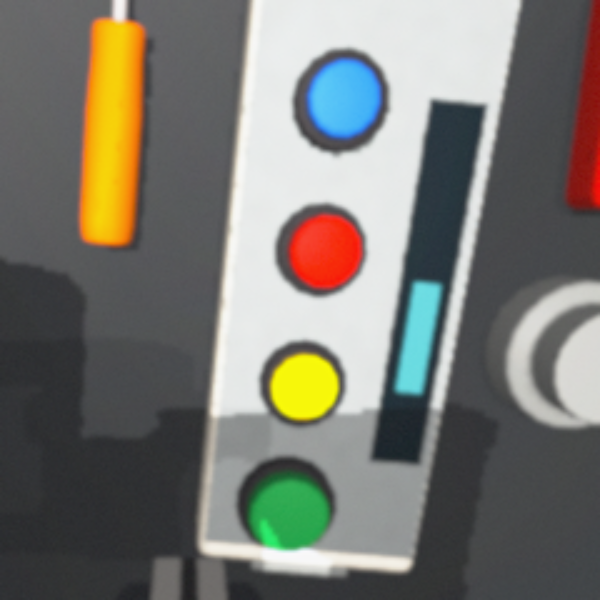

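Yellow and blue both read 60 mm, fully in. Red and green are still out at 67 mm. Now green, held.

```bash
python3 - <<'E'
from h import *
x,y=.515,.0205
robot.move_l([x,y,.13],v=.2)
press(x,y,.085,.055,20)
f0=None
for z in (.0595,.059,.0585,.058,.0575):
    o=robot.get_obs()
    if o['contact_force'][2]>16: break
    robot.move_l([x,y,z],v=.02); robot.dwell(.15); o=robot.get_obs(); print(z,o['tool_pos'],o['contact_force'])
robot.dwell(.5); o=robot.get_obs(); print(o['t'],o['tool_pos'],o['contact_force'])
E
```

```text
press True 20.5083 [0.515  0.0205 0.06  ] [-1.0612 -0.0724  7.1268]
0.0595 [0.515  0.0205 0.06  ] [-1.9335 -0.7702  6.9734]
0.059 [0.515  0.0205 0.06  ] [-2.3872  0.6115 11.1604]
0.0585 [0.515  0.0205 0.0599] [-2.5624  0.189  14.4418]
0.058 [0.515  0.0205 0.0598] [-3.3387  0.2193 18.2949]
22.6083 [0.515  0.0205 0.0599] [-3.1385  0.6622 18.115 ]
```

Green is held against its stop with about 18 N. One last scene check before handing in.

```bash
python3 - <<'E'
from h import *
im,d,K,C=cam('scene'); save(im,'s1'); cv2.imwrite('pics/s1c.png',cv2.resize(im[80:320,150:500,::-1],None,fx=2,fy=2))
E
```

```text
(no output)
```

View pics/s1c.png

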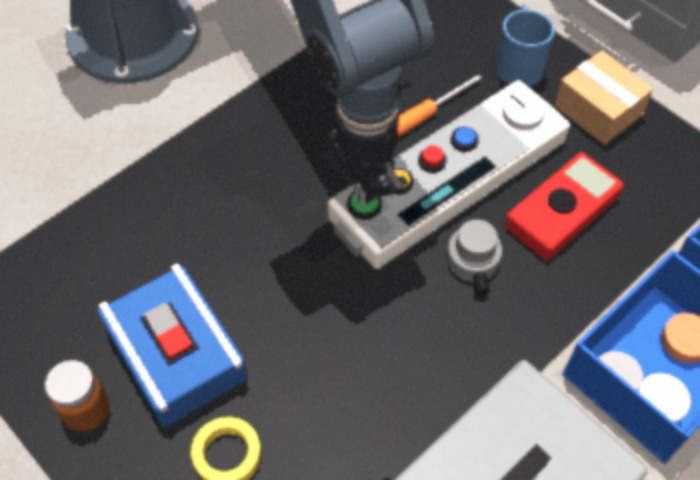

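The fingers are on the green key (crop 365,200), the red key still stands out, and every loose thing is where it was in the first picture.

```bash
python3 - <<'E'
from h import *
robot.finish_job(); o=robot.get_obs(); print(o['t'],o['tool_pos'],o['contact_force'])
E
```

```text
the job is handed in; nothing more can be done
the job is handed in; nothing more can be done
```

The service test is started and the job is handed in, with the shut fingertips still holding the green key down. I pressed the rocker, yellow, blue and green in that order. The last clock reading before hand-in was 22.6 s.

- **Rocker:** after the press, the depth image showed the red half level at about 70 mm and the grey half sticking up.
- **Yellow and blue keys:** both measured about 60 mm high afterwards, which is fully in.
- **Red key:** not pressed. It measured about 67 mm after yellow and blue were pressed, and still stands out in the last picture.
- **Green key:** before hand-in it was at its stop (TCP at 59.9 mm), held with about 18 N.
- **Loose things:** by eye, all are where they stood in the first picture. I did not measure them.

No check failed. The position estimates from the different cameras differed by about 3 mm for the keys. For the rocker press point they differed by up to about 1 cm. The robot gave no reading after hand-in, so the final second of holding is unconfirmed.

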